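# Take a ratchet dividing head back to its mark

### The arm

A 7-joint arm with a two-finger parallel gripper is mounted at the origin on the work surface. World frame = base frame: x ahead of the robot, y to its left, z up, the work surface at z = 0. Lengths are in m, angles in rad, forces in N, time in s.
With the tool pointing down it reaches from about 0.4 to 0.9 m from the base axis. Payload 5.5 kg.
Tool frame: the origin (TCP) lies at the very end of the fingers, on their centre line; the grasp point (between the pads) lies 19 mm behind it (bot.hold_point_z is the distance from the TCP to the grasp point, in m); z points along the fingers, y is the line along which they close (so a half turn about z gives the same grasp; the last joint's range is limited). The gripper opens to 92 mm and grips with 3 to 60 N. Pads are 19 mm wide; open, the fingers measure 130 mm over their backs; the gripper's body (75 mm by 190 mm) begins 47 mm behind the grasp point.
Start: joints at [1.613, 0.501, -0.427, 1.55, 0.221, 1.138, -0.21], TCP at [0.142, -0.634, 0.227] pointing down, gripper open.
Joint ranges: [-2.88, 2.88], [-0.31, 2.03], [-1.54, 1.56], [0.2, 2.42], [-1.41, 4.55], [0.19, 2.02], [-2.57, 2.57]. Speed limits (rad/s): [2.57, 2.57, 3.14, 3.14, 3.14, 3.14, 3.14].

### API

Orientations are given as a unit quaternion [x, y, z, w].
In Python, from station import readout, cams, workorder, bot gives the robot as it stands.
- The arm moves only by the tool move_arm, never from a script. Its argument "motion" is a list of rows, each a list of 7 numbers: the shift along the tool's x, y, z in m, then the turn, a rotation vector about the tool's x, y, z in rad, then the opening in per cent of the stroke, from 0 (shut) to 100 (fully open). A call has 1 to 10 rows; each row is the pose to reach, as a shift and turn from the pose commanded when the call began, along the tool's axes at that moment; what a row does not reach only later rows make up. A row lasts 1/10 s, in which the tool goes at most 50 mm and 8.59 degrees, less where a joint would pass 70% of its speed; a pose out of reach is approached as far as the arm can. A call with a gripper value outside its range is refused whole. The fingers move at their own pace and stop on an object; "newtons" is the grip in N (left out, the last holds). Time passes only in rows, so rows that repeat a pose let the fingers close. It gives the time, the measured TCP pose, the force, the opening and the grip force at its end, in the units of the state.
- readout.read_state(): the state, without advancing time (a new reading comes with each control period).
- cams.get_image(name): name is "scene" or "top"; returns a dict with "image" (420x560x3 uint8, red, green, blue), "depth" (420x560 float32, m along the optical axis (not along the pixel's ray), 0 where there is no reading), "mtx" (3x3 intrinsics, pixels), "R" (3x3) and "t" (3): a world point X has camera coordinates R X + t. Camera axes: x right, y down, z forward; pixel columns grow to the right and rows downward; lengths in m; the calibration is good to about 2 mm. A picture is of the moment at which its call begins.
- workorder.finish_job(): hands the job in; it is judged then, once.
The state is a dict: "time_s": time; "joint_pos": joint angles; "qvel": joint speeds; "tau": joint torques, N m; "ee_pos": TCP position; "eef_rot": TCP orientation; "wrist_force": force on the tool from outside, world axes, zero at the start; "ft_torque": the same for the moment, N m; "opening": finger opening in m; "gripper_force": force on a finger pad.
Only numpy, scipy, OpenCV 4.12 (cv2) and the standard library are available. Lean on these libraries where they do the work, as an engineer would, in place of code of your own. Each camera call takes 0.05 s, during which the arm holds its last target. There are 200 camera calls.

### The job

The dividing head on the inspection bench (the one with the toothed ratchet wheel) has been clicked on past its mark. Flip its pawl up out of the teeth and right over so that it stays thrown back, then turn the bar knob back, counter-clockwise from above, until its pointed nose lines up with the fixed steel pointer, and let go. Leave the knob of the plain rotary stage next to it as it is.

Things in the scene. Friction and masses are not known exactly. Their poses are not given: they have to be found in the camera images.
- index_head: Ratchet dividing head, fixed: white box housing 205 x 150 x 60 mm, small chuck at its +x end, steel wheel on top (112 mm across, 12 saw teeth on its upper face, tops 75 mm above the bench), black bar knob at the wheel's centre. Origin: on the bench, on the upright axis of wheel and knob. The fixed steel pointer stands 57 to 72 mm from the axis towards +y, its top 72 mm high.
- knob_grip (a point): Middle of the black bar knob, on its axis, 129 mm above the bench. The bar is 16 mm wide and 61 mm long (pointed nose 35 mm from the axis, with a white line; blunt end 26 mm); upright sides from 111 to 147 mm above the bench. Its own +y axis points to the nose.
- index_knob (a joint): Knob angle: 0 = nose at the fixed pointer (head's +y), growing clockwise from above; nose lies 90 degrees minus this from the head's +x. Starts at 0.65 to 1.4 rad. Pawl in: clicks clockwise in 30 degree steps, locks the other way within one tooth. Pawl off: turns both ways, friction 0.06 N m, stays where left. No stop at 0 (stops at -0.8 and 2.6).
- pawl_hinge (a point): Pawl's hinge: 95 mm from the knob axis towards the head's +x, 82 mm high, axis along the head's y. Steel arm reaches 53 mm inward to the teeth. With the pawl in, a thumb rod 10 mm thick with a 17 mm black ball stands nearly upright from the hinge, ball top 146 mm above the bench. Hinge cheeks: 24 mm wide overall, tops 92 mm high.
- pawl (a joint): Pawl angle: 0 to 0.25 rad in the teeth, growing as the rod is pushed outward (head's +x, away from the knob). Held in only by its weight (70 g); under 1 N moves it. Past about 0.7 rad it falls over by itself to its stop at 1.7: rod level outward, arm standing to about 137 mm above the bench, 90 to 110 mm from the knob axis.
- stage_nose (a point): Nose of the bystander's knob, 35 mm from its axis, 129 mm high: a plain round white rotary stage (144 mm across) with the same bar knob, but a smooth plate without teeth or pawl. Leave it as it is.

How it is judged:
By the outcome, as a careful person would: the job done as asked, in the order asked, and still so for the second after the job is handed in, with the robot touching nothing.
It also fails if it takes over 48 s, if anything falls off the work surface, if the arm or the gripper's body presses on something with over 40 N, if the wrist force passes 120 N, or if a joint passes its speed limit or range.

## Working session

There is one attempt and no reset: what is moved stays moved. The work goes in short steps, Python scripts to look and compute and a tool call to move; the robot and the scene stay as the last step left them, time stands still between calls to the robot, and variables do not carry over. Pictures are saved under pics/ and viewed, at most 10 in all, crops included, and the job is handed in when it is done.

Besides the shell and the picture viewer there is one more tool, called after ">>>" as name(argument=value, ...), one argument or row to a line, values as JSON. move_arm: Moves the arm, as the interface text tells. Its arguments: {"type":"object","properties":{"motion":{"type":"array","items":{"type":"array","items":{"type":"number"}}},"newtons":{"type":"number"}},"required":["motion"]}

```bash
mkdir -p pics; python3 - <<'E'
from station import readout,cams,bot
import cv2,numpy as np
print(readout.read_state(), bot.hold_point_z)
for n in("scene","top"):
    d=cams.get_image(n); cv2.imwrite(f"pics/{n}0.png",d["image"][:,:,::-1]); np.savez(f"{n}0.npz",**d); print(n,d["mtx"],d["R"],d["t"])
E
```

```text
{'time_s': 0.0, 'joint_pos': array([ 1.6131676 ,  0.50180771, -0.42676208,  1.55142922,  0.22081612,
        1.13827903, -0.21023778]), 'qvel': array([ 8.54877425e-04, -1.71843588e-03, -8.50408320e-05, -1.52599369e-03,
       -1.66102951e-03, -8.20501975e-05, -1.02700691e-03]), 'tau': array([-5.77372775e-04, -5.66592014e+01, -5.81651106e+00, -2.79109848e+01,
       -6.86790096e-02,  3.08327260e-02,  1.61195376e-04]), 'ee_pos': array([ 0.14216042, -0.63356877,  0.22570958]), 'eef_rot': array([ 9.93904903e-01,  1.10236889e-01, -8.57284398e-05, -9.30348199e-04]), 'wrist_force': array([ 0.06015731, -0.07088987, -0.07538161]), 'ft_torque': array([-0.01922875, -0.03798156,  0.02222339]), 'gripper_force': 0.0, 'opening': 0.09175237526725667} 0.0188
scene [[416.43251929   0.         277.77265024]
 [  0.         416.43251929 206.67204789]
 [  0.           0.           1.        ]] [[ 0.39034627  0.92064131 -0.00702582]
 [ 0.58467674 -0.25377977 -0.77055106]
 [-0.71118415  0.2966739  -0.63733955]] [-0.20466616 -0.2163581   1.12331352]
top [[523.16870091   0.         274.2780641 ]
 [  0.         523.16870091 203.22034207]
 [  0.           0.           1.        ]] [[-7.87824939e-04 -9.99975396e-01 -6.97039964e-03]
 [-9.81961847e-01  2.09154219e-03 -1.89067596e-01]
 [ 1.89077523e-01  6.69571435e-03 -9.81939335e-01]] [0.02362548 0.5355986  1.05417791]
```

View pics/scene0.png

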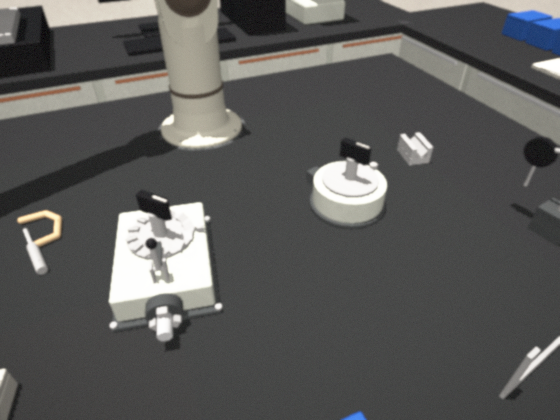

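View pics/top0.png

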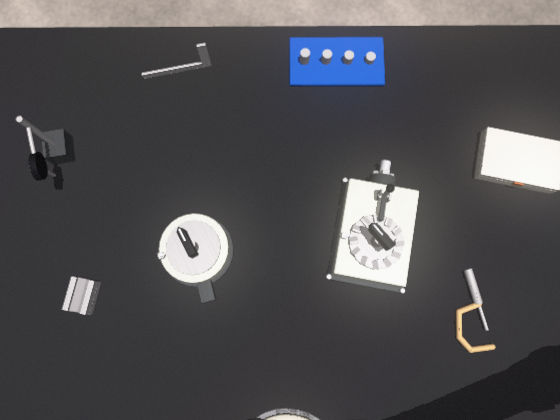

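The top view has the ratchet head around (375,235): knob at (381,236), ball near (390,187), chuck at (384,168). The plain stage is at (195,250). I'll zoom in.

```bash
cat > h.py <<'E'
import numpy as np,cv2
def ray(d,u,v,z):
    K,R,t=d["mtx"],d["R"],d["t"]
    r=R.T@np.linalg.solve(K,[u,v,1.]);c=-R.T@t
    return c+r*(z-c[2])/r[2]
def proj(d,X):
    p=d["mtx"]@(d["R"]@np.asarray(X)+d["t"]); return p[:2]/p[2]
E
python3 - <<'E'
import cv2,numpy as np
from h import *
a=cv2.imread("pics/top0.png")[150:300,320:430]; a=cv2.resize(a,None,fx=4,fy=4,interpolation=cv2.INTER_CUBIC)
b=cv2.imread("pics/scene0.png")[175:345,100:225]; b=cv2.resize(b,(441,600),interpolation=cv2.INTER_CUBIC)
cv2.imwrite("pics/crop.png",np.hstack([cv2.resize(a,(350,477)),cv2.resize(b,(350,477))]))
d=dict(np.load("top0.npz")); g=cv2.cvtColor(d["image"],cv2.COLOR_RGB2GRAY)
# white top face of housing at z=.06
m=(g>170).astype(np.uint8); m[:150]=0;m[300:]=0;m[:,:325]=0;m[:,430:]=0
pts=np.argwhere(m)[:,::-1].astype(np.float32)
W=np.array([ray(d,u,v,.06)[:2] for u,v in pts],np.float32)
print(cv2.minAreaRect(W), cv2.boxPoints(cv2.minAreaRect(W)))
# knob: dark pixels at depth of z 0.147
dep=d["depth"]; K,R,t=d["mtx"],d["R"],d["t"]
v,u=np.mgrid[150:300,320:430]; z=dep[150:300,320:430]
P=np.stack([(u-K[0,2])/K[0,0]*z,(v-K[1,2])/K[1,1]*z,z],-1); P=(P-t)@R
k=(P[...,2]>.135)&(P[...,2]<.16)
Q=P[k]; print(len(Q),Q[:,2].max())
lab=cv2.connectedComponents(k.astype(np.uint8))
for i in range(1,lab[0]):
    q=P[lab[1]==i]
    vv,uu=np.argwhere(lab[1]==i).mean(0)
    print(i,len(q),uu+320,vv+150,q.mean(0),cv2.minAreaRect(q[:,:2].astype(np.float32)))
E
```

```text
((0.49585476517677307, -0.18715837597846985), (0.160649836063385, 0.26881319284439087), 79.27217102050781) [[ 0.34884524 -0.24106045]
 [ 0.6129603  -0.29109836]
 [ 0.6428643  -0.1332563 ]
 [ 0.37874925 -0.0832184 ]]
348 0.15147862468293574
1 62 390.06451612903226 188.03225806451613 [ 0.54761928 -0.20275501  0.14249877] ((0.5482363104820251, -0.20287126302719116), (0.015974201261997223, 0.014222209341824055), 25.474138259887695)
2 286 382.0839160839161 235.67132867132867 [ 0.45404907 -0.18278497  0.14630964] ((0.45593348145484924, -0.18248251080513), (0.05998609960079193, 0.016921136528253555), 40.55598068237305)
```

View pics/crop.png

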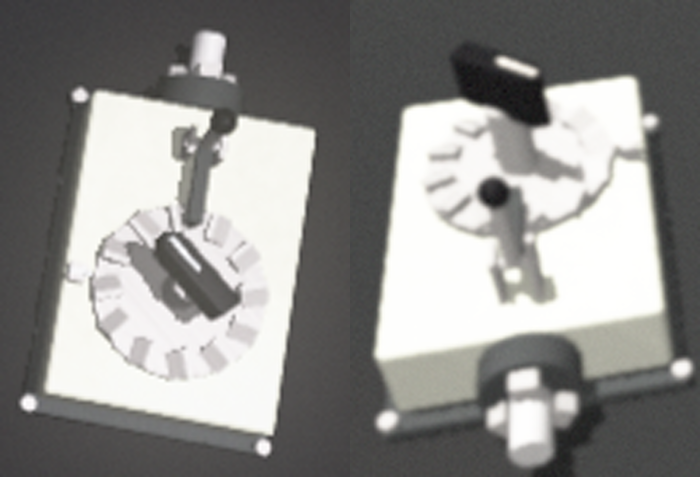

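The crop shows the white line on the knob's upper-left side in the top view, about (375,228). So the nose points to world +x+y. The head's long axis is turned slightly towards -y. Next I'll measure the yaw properly.

```bash
python3 - <<'E'
import cv2,numpy as np
from h import *
d=dict(np.load("top0.npz")); g=cv2.cvtColor(d["image"],cv2.COLOR_RGB2GRAY)
m=(g>150).astype(np.uint8); m[:170]=0;m[300:]=0;m[:,:325]=0;m[:,430:]=0
m=cv2.morphologyEx(m,cv2.MORPH_OPEN,np.ones((11,11)))
c=max(cv2.findContours(m,0,2)[0],key=cv2.contourArea)[:,0].astype(float)
W=np.array([ray(d,u,v,.06)[:2] for u,v in c],np.float32)
h=cv2.convexHull(W)
r=cv2.minAreaRect(h); print(r)
b=cv2.boxPoints(r);print(b)
a=np.radians(r[2]); 
for s in(0,90):print(np.degrees(a)-90+s)
K,R,t=d["mtx"],d["R"],d["t"]
def cloud(d,u0,u1,v0,v1):
    v,u=np.mgrid[v0:v1,u0:u1]; z=d["depth"][v0:v1,u0:u1]
    K,R,t=d["mtx"],d["R"],d["t"]
    return (np.stack([(u-K[0,2])/K[0,0]*z,(v-K[1,2])/K[1,1]*z,z],-1)-t)@R
P=cloud(d,330,425,175,290).reshape(-1,3)
w=P[(P[:,2]>.0665)&(P[:,2]<.078)]
print("wheel",len(w),cv2.minEnclosingCircle(w[np.hypot(*(w[:,:2]-[.4525,-.185]).T)<.06][:,:2].astype(np.float32)))
# stage knob
P=cloud(d,150,240,200,300).reshape(-1,3);k=P[(P[:,2]>.138)&(P[:,2]<.16)]; print("stage",cv2.minAreaRect(k[:,:2].astype(np.float32)))
d2=dict(np.load("scene0.npz"))
P=cloud(d2,100,225,175,345).reshape(-1,3); k=P[(P[:,2]>.14)&(P[:,2]<.155)]
print("scene", k.mean(0),cv2.minAreaRect(k[:,:2].astype(np.float32)))
x=np.array([.4525,-.1854]);
for yaw in(-9,-10,-11):
  y=np.radians(yaw);print(yaw,x+.095*np.array([np.cos(y),np.sin(y)]),proj(d,[*(x+.065*np.array([-np.sin(y),np.cos(y)])),.072]))
E
```

```text
((0.4746716022491455, -0.18952365219593048), (0.1484149843454361, 0.20387780666351318), 79.26237487792969)
[[ 0.36069185 -0.2434394 ]
 [ 0.56099993 -0.28142425]
 [ 0.58865136 -0.1356079 ]
 [ 0.38834327 -0.09762305]]
-10.737625122070312
79.26237487792969
wheel 1722 ((0.4538373351097107, -0.18427763879299164), 0.0588112510740757)
stage ((0.4447554647922516, 0.19188717007637024), (0.060433171689510345, 0.016583481803536415), 27.6046199798584)
scene [ 0.47681044 -0.18817112  0.14509522] ((0.49425381422042847, -0.1864241361618042), (0.04565727710723877, 0.12686097621917725), 88.18054962158203)
-9 [ 0.54633039 -0.20026127] [344.65482811 236.17529009]
-10 [ 0.54605674 -0.20189658] [344.7320856  235.63159743]
-11 [ 0.54575458 -0.20352685] [344.81889401 235.08977155]
```

```bash
cat >> h.py <<'E'
def rel(x,y,z,yaw):
    """tool-frame shift and turn (rotvec) to TCP x,y,z pointing straight down with tool x at yaw deg"""
    from station import readout
    from scipy.spatial.transform import Rotation as Ro
    s=readout.read_state(); T=Ro.from_quat(s["eef_rot"])
    c,n=np.cos(np.radians(yaw)),np.sin(np.radians(yaw))
    G=Ro.from_matrix(np.array([[c,n,0],[n,-c,0],[0,0,-1.]]))
    print("t",s["time_s"],"shift",T.inv().apply(np.array([x,y,z])-s["ee_pos"]).round(4),"turn",(T.inv()*G).as_rotvec().round(4),"yaw now",np.degrees(np.arctan2(*T.as_matrix()[[1,0],0])).round(2))
E
python3 -c "
from h import *
rel(.5178,-.1973,.2257,-10.74)"
```

```text
t 0.1 shift [ 0.4621 -0.3434  0.0007] turn [-1.800e-03  3.000e-04  4.083e-01] yaw now 12.65
```

>>> move_arm(
  motion=[
    [0.04,-0.03,0,0,0,0.04,0],
    [0.08,-0.06,0,0,0,0.08,0],
    [0.12,-0.09,0,0,0,0.12,0],
    [0.16,-0.12,0,0,0,0.16,0],
    [0.2,-0.15,0,0,0,0.2,0],
    [0.24,-0.18,0,0,0,0.24,0],
    [0.28,-0.21,0,0,0,0.28,0],
    [0.32,-0.24,0,0,0,0.32,0],
    [0.36,-0.268,0,0,0,0.36,0],
    [0.4,-0.297,0,0,0,0.408,0],
  ],
)

```text
time_s: 1.1
ee_pos: [0.4684, -0.2553, 0.2266]
eef_rot: [0.996, -0.095, -0.0, 0.0]
wrist_force: [0.5, -0.0, -0.5]
opening: 0.0163
gripper_force: 0.0
```

```bash
python3 -c "
from h import *
rel(.5178,-.1973,.2257,-10.74)"
```

```text
t 1.1 shift [ 0.0376 -0.0662  0.0009] turn [ 0.0003  0.0002 -0.0018] yaw now -10.85
```

>>> move_arm(
  motion=[
    [0.02,-0.034,0,0,0,0,0],
    [0.037,-0.065,0,0,0,0,0],
    [0.037,-0.065,0,0,0,0,0],
    [0.037,-0.065,0,0,0,0,0],
  ],
)

```text
time_s: 1.5
ee_pos: [0.5162, -0.1987, 0.2263]
eef_rot: [0.996, -0.092, -0.0, -0.0]
wrist_force: [-0.8, -0.5, -0.5]
opening: 0.0004
gripper_force: 0.0
```

```bash
python3 -c "
from h import *
rel(.5178,-.1973,.112,-10.74)"
```

```text
t 1.5 shift [ 0.0014 -0.0016  0.1143] turn [-0.0003  0.0009  0.003 ] yaw now -10.57
```

>>> move_arm(
  motion=[
    [0,-0.001,0.035,0,0,0,0],
    [0,-0.001,0.07,0,0,0,0],
    [0,-0.001,0.1,0,0,0,0],
    [0,-0.001,0.114,0,0,0,0],
    [0.01,-0.001,0.114,0,0,0,0],
    [0.022,-0.001,0.114,0,0,0,0],
    [0.034,-0.001,0.114,0,0,0,0],
    [0.046,-0.001,0.114,0,0,0,0],
    [0.06,-0.001,0.114,0,0,0,0],
    [0.08,-0.001,0.114,0,0,0,0],
  ],
)

```text
time_s: 2.5
ee_pos: [0.5971, -0.2144, 0.1146]
eef_rot: [0.996, -0.094, 0.001, 0.0]
wrist_force: [-0.3, -0.6, 0.2]
opening: 0.0006
gripper_force: 0.0
```

>>> move_arm(
  motion=[
    [0.015,0,0,0,0,0,0],
    [0.015,0,0,0,0,0,0],
    [0.015,0,-0.04,0,0,0,0],
    [0.015,0,-0.08,0,0,0,0],
    [0.015,0,-0.11,0,0,0,0],
    [-0.03,0,-0.11,0,0,-0.1,20],
    [-0.075,0,-0.11,0,0,-0.22,50],
    [-0.12,0,-0.11,0,0,-0.34,50],
    [-0.16,0,-0.11,0,0,-0.46,50],
    [-0.16,0,-0.11,0,0,-0.58,50],
  ],
)

```text
time_s: 3.5
ee_pos: [0.4319, -0.1833, 0.2225]
eef_rot: [0.98, 0.197, -0.003, 0.001]
wrist_force: [1.3, -0.4, -0.3]
opening: 0.0363
gripper_force: 0.0
```

```bash
python3 - <<'E'
from h import *
from station import cams
rel(.453,-.185,.112,40.6)
o=[]
for n in("top","scene"):
    d=cams.get_image(n); np.savez(n+"1.npz",**d); a=d["image"][:,:,::-1]
    o.append(cv2.resize(a[150:300,320:430] if n=="top" else a[175:345,100:225],(350,477),interpolation=cv2.INTER_CUBIC))
cv2.imwrite("pics/c1.png",np.hstack(o))
E
```

```text
t 3.5 shift [0.0195 0.0097 0.1104] turn [-0.0007  0.0062 -0.3116] yaw now 22.75
```

View pics/c1.png

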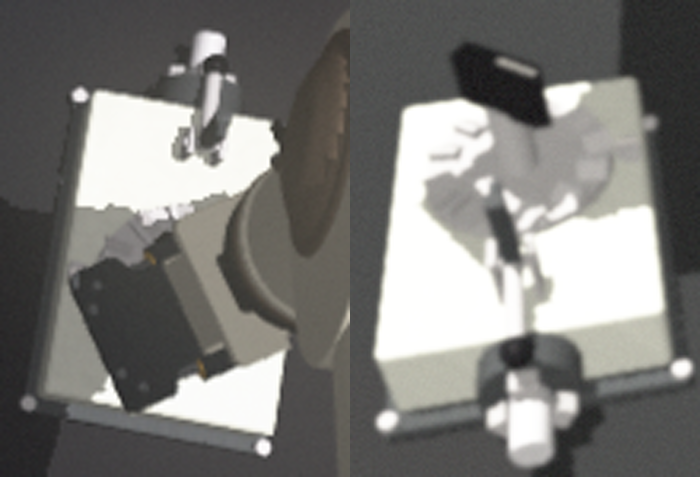

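The pawl is thrown right over. The scene crop shows its rod lying level towards the chuck and its arm standing up, and the knob has not moved. Next I'll line up over the knob.

>>> move_arm(
  motion=[
    [0.01,0.005,0,0,0,-0.12,50],
    [0.019,0.009,0,0,0,-0.24,50],
    [0.019,0.009,0,0,0,-0.31,50],
    [0.019,0.009,0,0,0,-0.31,50],
    [0.019,0.009,0,0,0,-0.31,50],
  ],
)

```text
time_s: 4.1
ee_pos: [0.4594, -0.185, 0.223]
eef_rot: [0.939, 0.343, 0.0, 0.0]
wrist_force: [-0.1, -1.0, -0.4]
opening: 0.0459
gripper_force: 0.0
```

```bash
python3 -c "
from h import *
rel(.453,-.185,.112,40.6)"
```

```text
t 4.1 shift [-0.005  -0.0042  0.111 ] turn [ 0.0004 -0.0008 -0.0093] yaw now 40.07
```

>>> move_arm(
  motion=[
    [-0.005,-0.004,0.03,0,0,-0.009,50],
    [-0.005,-0.004,0.06,0,0,-0.009,50],
    [-0.005,-0.004,0.09,0,0,-0.009,50],
    [-0.005,-0.004,0.111,0,0,-0.009,50],
    [-0.005,-0.004,0.111,0,0,-0.009,50],
    [-0.005,-0.004,0.111,0,0,-0.009,50],
  ],
)

```text
time_s: 4.7
ee_pos: [0.4526, -0.185, 0.1121]
eef_rot: [0.938, 0.348, 0.0, -0.0]
wrist_force: [0.3, 0.7, 0.2]
opening: 0.046
gripper_force: 0.0
```

```bash
python3 -c "
from h import *
rel(.453,-.185,.112,40.6)"
```

```text
t 4.7 shift [0.0003 0.0002 0.0001] turn [-0.0003 -0.0003  0.002 ] yaw now 40.72
```

>>> move_arm(
  motion=[
    [0,0,0,0,0,0,15],
    [0,0,0,0,0,0,10],
    [0,0,0,0,0,0,0],
    [0,0,0,0,0,0,0],
    [0,0,0,0,0,0,0],
    [0,0,0,0,0,0,0],
    [0,0,0,0,0,0,0],
    [0,0,0,0,0,0,0],
  ],
  newtons=15,
)

```text
time_s: 5.5
ee_pos: [0.4527, -0.1854, 0.1124]
eef_rot: [0.937, 0.348, 0.0, 0.0]
wrist_force: [-1.1, 0.9, 5.8]
opening: 0.022
gripper_force: 15.0
```

```bash
python3 -c "
from h import *
rel(.453,-.185,.112,79.26)
from station import readout;s=readout.read_state();print(s['wrist_force'],s['ft_torque'])"
```

```text
t 5.5 shift [ 0.0005 -0.      0.0004] turn [ 1.000e-03  3.000e-04 -6.716e-01] yaw now 40.78
[-1.05600999  0.89934753  5.77691367] [ 0.12525611  0.31177206 -0.0306936 ]
```

The opening is 22 mm, but the bar is only 16 mm wide. I'll look before turning.

```bash
python3 - <<'E'
from h import *
from station import cams
d=cams.get_image("scene");a=d["image"][:,:,::-1]; np.savez("scene2.npz",**d)
print(proj(d,[.453,-.185,.129]))
b=cv2.resize(a[150:270,80:240],(800,600),interpolation=cv2.INTER_CUBIC)
cv2.imwrite("pics/c2.png",b)
E
```

```text
[152.93659776 204.19409386]
```

View pics/c2.png

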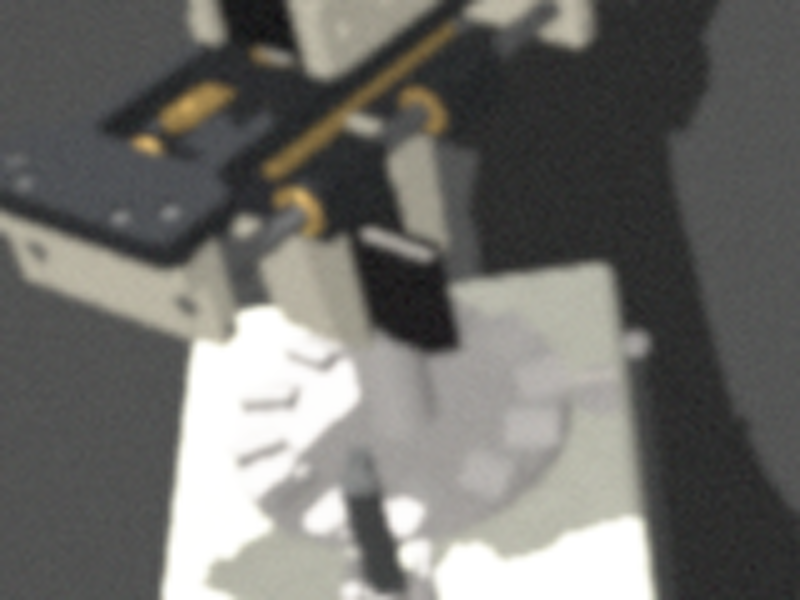

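```bash
python3 - <<'E'
from h import *
for f,pc in (("scene0.npz",[(152.5,195.4),(166.8,201.8)]),("scene2.npz",[(153,197),(167,201.6)])):
    d=dict(np.load(f)); g=cv2.cvtColor(d["image"],cv2.COLOR_RGB2GRAY)
    A,B=[ray(d,*p,.147) for p in pc]; print(f,A,B,np.degrees(np.arctan2(*(B-A)[[1,0]])))
    # white-line pixels: bright blob fit
    s=g[190:206,148:172]; print(s)
E
```

```text
scene0.npz [ 0.45441117 -0.18239337  0.147     ] [ 0.47936087 -0.16499772  0.147     ] 34.88533028262289
[[ 66  71  73  74  75  71  71  73  77  73  74  70  72  76  73  75  75  75
   70  75  76  72  75  72]
 [ 63  64  69  74  74  74  72  74  74  74  75  76  75  73  76  72  75  76
   76  72  75  74  76  74]
 [ 54  56  59  58  63  72  72  69  73  74  75  70  74  77  77  72  74  75
   74  73  72  74  71  72]
 [ 47  54  51  48  56  59  69  69  76  72  71  74  72  75  76  72  72  70
   73  73  72  72  76  74]
 [ 41  46  49  49  70  86  88  82  71  71  68  70  74  75  72  75  72  74
   73  72  76  73  73  75]
 [ 42  46  49  79 127 166 180 165 128 101  85  74  73  71  68  72  70  75
   74  75  72  75  71  73]
 [ 44  46  55  98 165 223 240 234 216 179 152 126  93  77  68  67  68  69
   70  72  70  76  70  73]
 [ 47  47  53  86 150 212 241 245 242 237 229 210 172 134 106  89  72  64
   65  71  71  72  75  73]
 [ 42  46  52  64  97 147 188 214 226 237 243 242 232 215 191 166 130 100
   76  68  71  73  73  75]
 [ 37  40  44  47  61  81 104 125 154 185 212 226 235 239 238 230 210 181
  136  90  7
[... 1643 characters left out ...]
11  73  45  46  53  61  79  98 113 128 141 151 152 149 139 124 103
   89  92 110 105  91  85]
 [146 122  85  49  35  34  32  47  56  63  83 100 121 138 148 149 150 135
  107  89  88  91  87  84]
 [148 131  97  54  37  27  28  34  33  42  43  57  75  97 108 119 133 123
   98  72  71  82  79  81]
 [149 140 105  65  39  34  35  25  34  35  32  38  47  53  60  78  86  83
   64  51  60  71  81  83]
 [154 145 114  73  38  29  27  26  27  31  33  31  34  39  39  38  45  44
   36  35  53  71  82  82]
 [148 145 120  83  49  34  35  34  31  32  31  34  34  29  28  30  33  32
   30  32  45  65  77  85]
 [152 148 132  97  56  35  28  32  30  31  31  29  34  32  31  32  36  29
   32  32  42  61  83  88]]
```

```bash
cat >> h.py <<'E'
def line(d,u0,u1,v0,v1,th,z=.147):
    "bright-blob principal direction on plane z"
    g=cv2.cvtColor(d["image"],cv2.COLOR_RGB2GRAY).astype(float)
    v,u=np.mgrid[v0:v1,u0:u1]; w=np.clip(g[v0:v1,u0:u1]-th,0,None).ravel()
    X=np.array([ray(d,a,b,z)[:2] for a,b in zip(u.ravel(),v.ravel())])
    m=(w[:,None]*X).sum(0)/w.sum(); C=(X-m).T@((X-m)*w[:,None])
    e=np.linalg.eigh(C)[1][:,1]; return m,np.degrees(np.arctan2(e[1],e[0]))%180
E
python3 - <<'E'
from h import *
d=dict(np.load("scene0.npz")); print("scene0",line(d,150,170,193,203,100))
d=dict(np.load("scene2.npz"))
print("scene2",line(d,151,161,194,202,60), line(d,151,167,196,203,85))
d=dict(np.load("top0.npz")); g=cv2.cvtColor(d["image"],cv2.COLOR_RGB2GRAY)
print(g[218:252,366:398])
# knob dark pixel fit: side+top; depth-top pts
K,R,t=d["mtx"],d["R"],d["t"];v,u=np.mgrid[210:260,350:420];z=d["depth"][210:260,350:420]
P=((np.stack([(u-K[0,2])/K[0,0]*z,(v-K[1,2])/K[1,1]*z,z],-1)-t)@R).reshape(-1,3)
for lo in(.135,.142,.144):
    q=P[(P[:,2]>lo)&(P[:,2]<.16)][:,:2];m=q.mean(0);e=np.linalg.svd(q-m)[2][0];print(lo,len(q),m,np.degrees(np.arctan2(e[1],e[0]))%180, np.ptp((q-m)@e),np.ptp((q-m)@[-e[1],e[0]]))
E
```

```text
scene0 (array([ 0.46556507, -0.17447009]), np.float64(37.62746509575604))
scene2 (array([ 0.46198604, -0.17762032]), np.float64(31.645884214804397)) (array([ 0.46578117, -0.1729813 ]), np.float64(46.1676380039876))
[[210 222 234 ... 247 247 247]
 [208 210 223 ... 247 248 247]
 [208 208 210 ... 248 248 248]
 ...
 [241 243 244 ... 242 241 241]
 [242 241 243 ... 242 243 243]
 [243 243 241 ... 234 238 239]]
0.135 286 [ 0.45404907 -0.18278497] 39.51479472179892 0.06011149318415229 0.017215819373807617
0.142 264 [ 0.45423859 -0.18326275] 39.152776758718346 0.060150440393553606 0.017316949779348775
0.144 244 [ 0.45435836 -0.18341132] 39.66488718678502 0.058864330589484634 0.017173688980995517
```

The knob is at about 39.5° and unmoved, so skew is not the cause. The finger ends are probably catching the neck below the bar. I'll open, raise 7 mm and grip again.

>>> move_arm(
  motion=[
    [0,0,0,0,0,0,50],
    [0,0,0,0,0,0,50],
    [0,0,-0.004,0,0,0.015,50],
    [0,0,-0.007,0,0,0.015,50],
    [0,0,-0.007,0,0,0.015,50],
    [0,0,-0.007,0,0,0.015,0],
    [0,0,-0.007,0,0,0.015,0],
    [0,0,-0.007,0,0,0.015,0],
    [0,0,-0.007,0,0,0.015,0],
    [0,0,-0.007,0,0,0.015,0],
  ],
  newtons=20,
)

```text
time_s: 6.55
ee_pos: [0.4524, -0.1855, 0.1187]
eef_rot: [0.94, 0.341, 0.0, 0.0]
wrist_force: [1.9, -1.1, -2.6]
opening: 0.0156
gripper_force: 20.0
```

>>> move_arm(
  motion=[
    [0,0,0,0,0,0,0],
    [0,0,0,0,0,0,0],
    [0,0,0,0,0,0,0],
  ],
)

```text
time_s: 6.85
ee_pos: [0.4524, -0.1854, 0.1187]
eef_rot: [0.94, 0.341, 0.0, 0.0]
wrist_force: [1.2, -1.6, -2.4]
opening: 0.0155
gripper_force: 20.0
```

```bash
python3 -c "
from h import *
rel(.453,-.185,.119,79.26)
from station import readout;s=readout.read_state();print(s['wrist_force'],s['ft_torque'])"
```

```text
t 6.85 shift [ 0.0007  0.0001 -0.0003] turn [ 4.000e-04 -1.000e-04 -6.867e-01] yaw now 39.92
[ 1.15545425 -1.55442158 -2.39075962] [-0.42470041 -0.45905268 -0.00315946]
```

The opening is now 15.5 mm, so the pads sit flush on the bar. Turning counter-clockwise.

>>> move_arm(
  motion=[
    [0,0,0,0,0,-0.09,0],
    [0,0,0,0,0,-0.18,0],
    [0,0,0,0,0,-0.27,0],
    [0,0,0,0,0,-0.36,0],
    [0,0,0,0,0,-0.45,0],
    [0,0,0,0,0,-0.54,0],
    [0,0,0,0,0,-0.62,0],
    [0,0,0,0,0,-0.686,0],
    [0,0,0,0,0,-0.686,0],
    [0,0,0,0,0,-0.686,0],
  ],
)

```text
time_s: 7.85
ee_pos: [0.453, -0.1858, 0.1187]
eef_rot: [0.771, 0.637, 0.001, 0.001]
wrist_force: [4.5, -3.5, -6.9]
opening: 0.0157
gripper_force: 20.0
```

```bash
python3 - <<'E'
from h import *
rel(.453,-.185,.119,79.26)
from station import readout,cams;s=readout.read_state();print(s['wrist_force'],s['ft_torque'],s['opening'])
d=cams.get_image("scene");a=d["image"][:,:,::-1]; np.savez("scene3.npz",**d)
cv2.imwrite("pics/c3.png",cv2.resize(a[150:270,80:240],(800,600),interpolation=cv2.INTER_CUBIC))
E
```

```text
t 7.85 shift [ 0.0008 -0.0002 -0.0003] turn [ 0.0017 -0.     -0.0018] yaw now 79.16
[ 4.48316096 -3.51300953 -6.89003411] [-0.67869467 -0.98911719  0.02407945] 0.015673781755065053
```

View pics/c3.png

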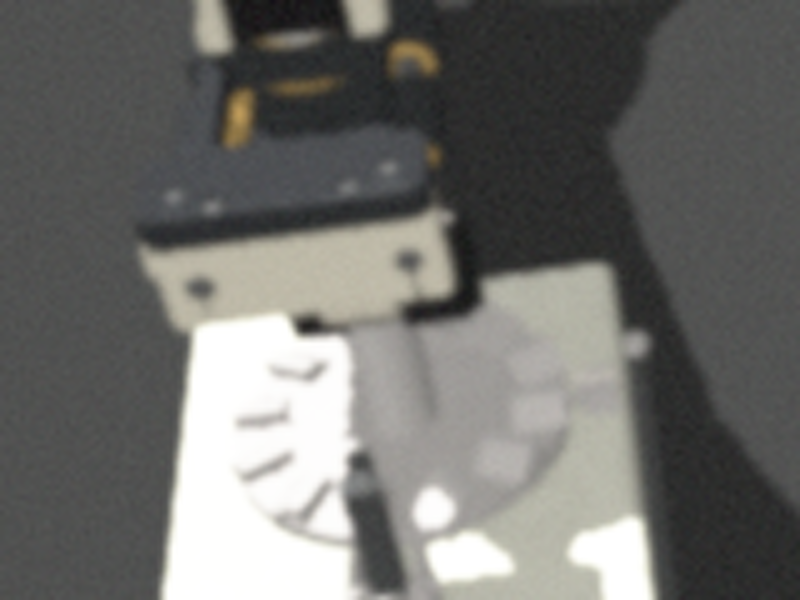

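The bar is held and the tool is at 79.2°. The pawl is still thrown back, with its arm standing at about (375,520) in the crop. Now I'll release, rise and back off for a check.

>>> move_arm(
  motion=[
    [0,0,0,0,0,0,40],
    [0,0,0,0,0,0,50],
    [0,0,0,0,0,0,50],
    [0,0,0,0,0,0,50],
    [0,0,-0.03,0,0,0,50],
    [0,0,-0.07,0,0,0,50],
    [0,0,-0.11,0,0,0,50],
    [-0.04,0,-0.11,0,0,0,50],
    [-0.085,0,-0.11,0,0,0,50],
    [-0.13,0,-0.11,0,0,0,50],
  ],
)

```text
time_s: 8.9
ee_pos: [0.4277, -0.3142, 0.2296]
eef_rot: [0.77, 0.638, -0.0, 0.001]
wrist_force: [1.1, 0.6, -0.8]
opening: 0.0458
gripper_force: 0.0
```

>>> move_arm(
  motion=[
    [-0.045,0,0,0,0,0,50],
    [-0.09,0,0,0,0,0,50],
    [-0.13,0,0,0,0,0,50],
    [-0.17,0,0,0,0,0,50],
    [-0.21,0,0,0,0,0,50],
    [-0.21,0,0,0,0,0,50],
  ],
)

```text
time_s: 9.5
ee_pos: [0.3845, -0.5259, 0.2275]
eef_rot: [0.773, 0.634, -0.001, 0.0]
wrist_force: [-0.2, 0.9, -0.8]
opening: 0.0459
gripper_force: 0.0
```

```bash
python3 - <<'E'
from h import *
from station import readout,cams
print(readout.read_state()["time_s"])
o=[]
for n in("top","scene"):
    d=cams.get_image(n); np.savez(n+"4.npz",**d); a=d["image"][:,:,::-1]
    o.append(cv2.resize(a[150:300,320:430] if n=="top" else a[175:345,100:225],(400,545),interpolation=cv2.INTER_CUBIC))
    if n=="top":
        K,R,t=d["mtx"],d["R"],d["t"];v,u=np.mgrid[210:260,350:420];z=d["depth"][210:260,350:420]
        P=((np.stack([(u-K[0,2])/K[0,0]*z,(v-K[1,2])/K[1,1]*z,z],-1)-t)@R).reshape(-1,3)
        for lo in(.135,.142,.144):
            q=P[(P[:,2]>lo)&(P[:,2]<.16)][:,:2];m=q.mean(0);e=np.linalg.svd(q-m)[2][0];print(lo,len(q),m,np.degrees(np.arctan2(e[1],e[0]))%180, np.ptp((q-m)@e),np.ptp((q-m)@[-e[1],e[0]]))
        k=P[(P[:,2]>.138)&(P[:,2]<.16)]; print(cv2.minAreaRect(k[:,:2].astype(np.float32)))
cv2.imwrite("pics/c4.png",np.hstack(o))
E
```

```text
9.5
0.135 279 [ 0.45231086 -0.18207649] 79.96367560378872 0.059904254664527846 0.016770863846866754
0.142 258 [ 0.45267618 -0.18275629] 79.57094327925941 0.05990823375765009 0.016455533970473765
0.144 245 [ 0.45289158 -0.18236814] 79.93321361464567 0.05990466398974496 0.01642236632348714
((0.4531392455101013, -0.18131239712238312), (0.059909410774707794, 0.016617659479379654), 79.18573760986328)
```

View pics/c4.png

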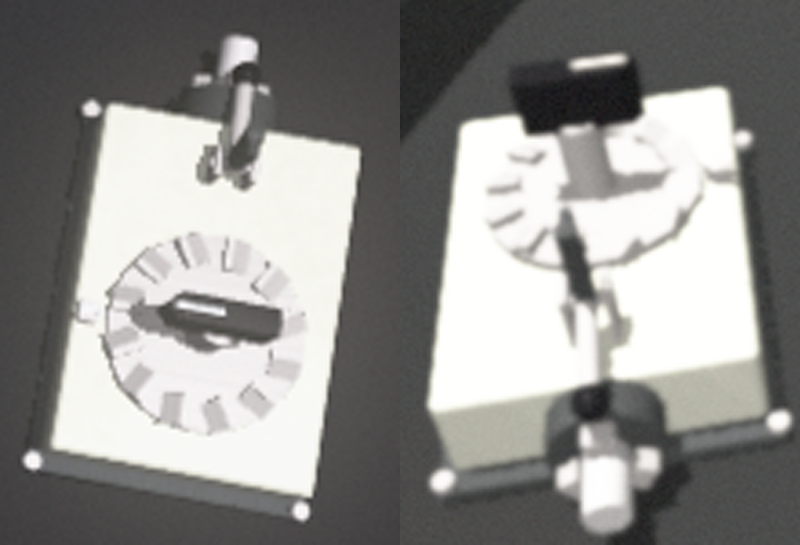

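The unobstructed view puts the knob at 79.2–79.9°, against a pointer direction of 79.3°. Its nose points at the pointer (crop, about (88,308)), and the pawl is thrown back with the arm standing. Handing in.

```bash
python3 -c "
from station import workorder
print(workorder.finish_job())"
```

```text
the job is handed in; nothing more can be done
None
```

The pawl is thrown right over and stays back, and the knob's nose was measured within 1° of the fixed pointer after letting go; the plain stage was not touched, and the job was handed in at about 9.5 s with the arm clear.

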